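# Change over the repair bench: board under the magnifier

## Task

Change over the repair bench: move the circuit-board carrier from the rubber pad onto the magnifier stand, sliding it in under the lens until the board is centred below it and square to the stand; move the transformer from the stand to the middle of the steel tray, and the motor from the tray to the middle of the rubber pad. Each place has room for only one thing, so park one on the empty round white ceramic mat on the way. Stand all three upright, put them down gently without dropping them, and leave the multimeter and the brass tin where they are.

Things in the scene. Friction and masses are not known exactly. Their poses are not given: they have to be found in the camera images.
- transformer_center (a point): Transformer: dark steel core 66 (x) x 28 (y) x 60 mm high with a white and copper winding, 46 mm long in x, bulging to 56 mm in y (10 to 50 mm above its underside). 0.45 kg. Point at its centre, 30 mm above its underside; z up, x along the core. Pinch it across y on the winding. Starts on the front half of the magnifier stand.
- motor_center (a point): Small electric motor standing upright: aluminium can 50 mm in diameter and 60 mm high, with a thin shaft sticking up 18 mm from its top. About 0.28 kg. Point on its axis 30 mm above its underside; z up along the shaft. Starts in the steel tray.
- board_grip (a point): Grip of the board carrier (0.28 kg, mostly here): upright steel post 16 (x) x 30 (y) mm, top 60 mm above the underside; its foot is 60 mm wide, 16 mm high. Point on its axis, 40 mm above the underside; x to the board, z up. Pinch across y, to stay clear of the lens. It stands at the tail of a plate 160 x 70 x 4 mm that reaches 10 mm behind and 150 mm ahead of this point. Starts on the rubber pad.
- board_center (a point): Centre of the green circuit board on the same carrier, at the level of the carrier's underside, 105 mm ahead (+x) of the post. The board with its parts is 84 x 62 mm and reaches 23 mm above the carrier's underside. Axes as the carrier's.
- lens_point (a point): Point on top of the fixed magnifier stand's grey plate (220 x 90 mm, top 8 mm above the bench), below the centre of the black-rimmed clear lens. Lens 94 mm across, underside 36 mm, top 48 mm above the plate. x leads from the open front in under the lens; plate from 155 mm before this point to 65 mm behind it. A post 50 mm high stands 50 mm behind it. The board goes here, slid in along +x.
- tray: Fixed square tray of bare steel, 130 x 130 mm outside, floor and walls 3 mm thick, rim 9 mm above the bench. Origin at the centre of its underside, on the bench; x, y along its sides. The transformer goes in its middle (any yaw).
- pad: Fixed black rubber pad, a rectangle 160 mm (x) x 100 mm (y), 4 mm thick. Origin at the centre of its underside, on the bench. The motor goes on its middle.
- mat: Fixed round white ceramic mat, 120 mm in diameter, 4 mm thick, empty at the start: the free spot. Origin at the centre of its underside, on the bench.
- multimeter: Bystander: orange multimeter lying on the bench, 130 x 70 x 30 mm, loose. Origin at the centre of its underside. Leave it alone.
- flux_tin: Bystander: round brass-coloured tin with a pale lid, 56 mm in diameter, 35 mm high, loose. Origin at the centre of its underside. Leave it alone.
Not all that is in view belongs to the job. Leave any turquoise look-alike of the part that bears transformer_center alone.

How it is judged:
By the outcome, as a careful person would: the job done as asked, in the order asked, and still so for the second after the job is handed in, with the robot touching nothing.
It also fails if it takes over 144 s, if anything falls off the work surface, if the arm or the gripper's body presses on something with over 40 N, if the wrist force passes 120 N, or if a joint passes its speed limit or range.

## Robot

A 6-joint arm with a two-finger parallel gripper is mounted at the origin on the work surface. World frame = base frame: x ahead of the robot, y to its left, z up, the work surface at z = 0. Lengths are in mm, angles in rad, forces in N, time in s.
With the tool pointing down it reaches from about 350 to 975 mm from the base axis. Payload 7.1 kg.
Tool frame: the origin (TCP) lies at the centre of the arm's flange, where the gripper is bolted on; the fingertips stand 182 mm ahead of it and the grasp point (between the pads) lies 163 mm ahead of it; z points along the fingers, y is the line along which they close (so a half turn about z gives the same grasp; the last joint's range is limited). The gripper opens to 88 mm and grips with 3 to 60 N. Pads are 20 mm wide; open, the fingers measure 115 mm over their backs; the gripper's body (75 mm by 178 mm) begins 61 mm behind the grasp point.
Start: joints at [-1.238, 0.423, 1.63, -0, 1.089, -0.019], TCP at [215.385, -586.699, 404.675] pointing down, gripper open.
Joint ranges: [-3, 3], [-0.9, 2.11], [0.09, 2.58], [-1.31, 4.45], [0.11, 2.69], [-2.54, 2.54]. Speed limits (rad/s): [2.39, 2.39, 3.01, 3.14, 3.14, 3.14].

## Interface

Orientations are given as a rotation vector (axis times angle).
In Python, from workcell import readout, get_image, ctrl gives the robot as it stands.
- The arm moves only by the tool step_arm, never from a script. Its argument "targets" is a list that holds one entry, the list of rows, each a list of 7 numbers: the shift along the world's x, y, z as a fraction of full scale, then the turn, a rotation vector about the world's x, y, z as a fraction of full scale, then the opening, from 0 (shut) to 1 (fully open). In form: [[[dx, dy, dz, wx, wy, wz, claw], ...]]. A call has exactly 5 rows; each row shifts and turns the commanded pose from where the row before left it; what a row does not reach is not made up. Full scale, the value 1, is 0.05 m for a shift and 4 degrees for a turn. A row lasts 1/8 s, in which the tool goes at most 62.5 mm and 10.7 degrees, less where a joint would pass 70% of its speed; a pose out of reach is approached as far as the arm can. A call with a number of a shift or a turn outside -1 to 1 is refused whole. A call with a gripper value outside its range is refused whole. The fingers move at their own pace and stop on an object; the grip force is fixed at half the most. Time passes only in rows, so rows that do not move let the fingers close, or fill a call up. It gives the time, the measured TCP pose, the force, the opening and the grip force at its end, in the units of the state.
- readout.get_obs(): the state, without advancing time (a new reading comes with each control period).
- get_image(name): name is "side" or "top" or "wrist"; returns a dict with "pixels" (480x640x3 uint8, red, green, blue), "intrinsics" (3x3 intrinsics, pixels), "k1" (the pictures are not rectified: a ray, as slopes to the right and down, at radius r is drawn at 1 + k1 r^2 times it, then the intrinsics apply), "extrinsics" (4x4, takes a point from world to camera coordinates). Camera axes: x right, y down, z forward; pixel columns grow to the right and rows downward; lengths in mm; the calibration is good to about 2 mm. A picture is of the moment at which its call begins. There is no depth.
- ctrl.close_job(): hands the job in; it is judged then, once.
The state is a dict: "t": time; "qpos": joint angles; "qvel": joint speeds; "joint_torque": joint torques, N m; "ee_pos": TCP position; "orientation": TCP orientation; "ft_force": force on the tool from outside, world axes, zero at the start; "moment": the same for the moment, N m; "width": finger opening in mm; "grasp_force": force on a finger pad.
Only numpy, scipy, OpenCV 4.12 (cv2) and the standard library are available. Lean on these libraries where they do the work, as an engineer would, in place of code of your own. Each camera call takes 0.05 s, during which the arm holds its last target. There are 200 camera calls.

## Working session

There is one attempt and no reset: what is moved stays moved. The work goes in short steps, Python scripts to look and compute and a tool call to move; the robot and the scene stay as the last step left them, time stands still between calls to the robot, and variables do not carry over. Pictures are saved under pics/ and viewed, at most 17 in all, crops included, and the job is handed in when it is done.

Besides the shell and the picture viewer there is one more tool, called as name(argument=value, ...) on one line, values as JSON. step_arm: Moves the arm, as the interface text tells. Shift numbers are shares of 0.05 m and turn numbers shares of 4 degrees, none past 1 either way. Its arguments: {"type":"object","properties":{"targets":{"type":"array"}},"required":["targets"]}

```bash
mkdir -p pics; ls
cat > h.py <<'E'
import numpy as np, cv2
from workcell import readout, get_image, ctrl
def snap(n,f):
    im=get_image(n); cv2.imwrite(f'pics/{f}.png',im['pixels'][:,:,::-1])
    np.savez(f'pics/{f}.npz',K=im['intrinsics'],k1=im['k1'],E=im['extrinsics']); return im
def p2w(f,uv,z):
    d=np.load(f'pics/{f}.npz');K,k1,E=d['K'],float(d['k1']),d['E'];out=[]
    for u,v in uv:
        p=cv2.undistortPoints(np.array([[[u,v]]],float),K,np.array([k1,0,0,0]))[0,0]
        R=E[:3,:3];c=-R.T@E[:3,3];r=R.T@np.array([*p,1]);out.append(c+r*(z-c[2])/r[2])
    return np.array(out).round(1)
def w2p(f,P):
    d=np.load(f'pics/{f}.npz');E=d['E']
    return cv2.projectPoints(np.array(P,float).reshape(-1,1,3),cv2.Rodrigues(E[:3,:3])[0],E[:3,3],d['K'],np.array([float(d['k1']),0,0,0]))[0][:,0].round(1)
E
python3 - <<'E'
from h import *
for n in('top','side'):
    im=snap(n,n+'0');print(n,im['k1'],im['extrinsics'])
print(readout.get_obs())
E
```

```text
pics
top -0.13245519883611825 [[-1.67421252e-02 -9.99729413e-01 -1.61493620e-02  1.94483337e+01]
 [-9.83614422e-01  1.93676745e-02 -1.79241631e-01  5.59200897e+02]
 [ 1.79505906e-01  1.28838595e-02 -9.83672525e-01  9.71502306e+02]
 [ 0.00000000e+00  0.00000000e+00  0.00000000e+00  1.00000000e+00]]
side -0.17555709156461535 [[-7.70689103e-01 -6.37045867e-01 -1.45213148e-02  4.41256338e+02]
 [-4.16130032e-01  5.20425157e-01 -7.45649685e-01  2.66794053e+02]
 [ 4.82570308e-01 -5.68621332e-01 -6.66179915e-01  1.01105267e+03]
 [ 0.00000000e+00  0.00000000e+00  0.00000000e+00  1.00000000e+00]]
{'t': 0.1, 'qpos': array([-1.23799540e+00,  4.23780798e-01,  1.63059506e+00, -3.37895498e-05,
        1.08862158e+00, -1.89849390e-02]), 'qvel': array([-7.21114649e-05, -1.66734940e-04, -1.74198085e-03,  2.91357980e-04,
       -1.47440111e-03, -8.24728380e-04]), 'joint_torque': array([ 1.91888489e-04, -5.45617318e+01, -2.74323803e+01,  6.45513064e-02,
        1.88368902e-02, -4.19320054e-05]), 'ee_pos': array([ 215.30764315, -586.47905993,  403.9763087 ]), 'orientation': array([-3.09175416e+00, -5.49521280e-01,  3.91077793e-04]), 'ft_force': array([ 0.53777757, -0.19231946,  0.0161585 ]), 'moment': array([-0.03977687,  0.06482853,  0.01462607]), 'grasp_force': 0.0, 'width': 87.7354768202505}
```

View pics/top0.png

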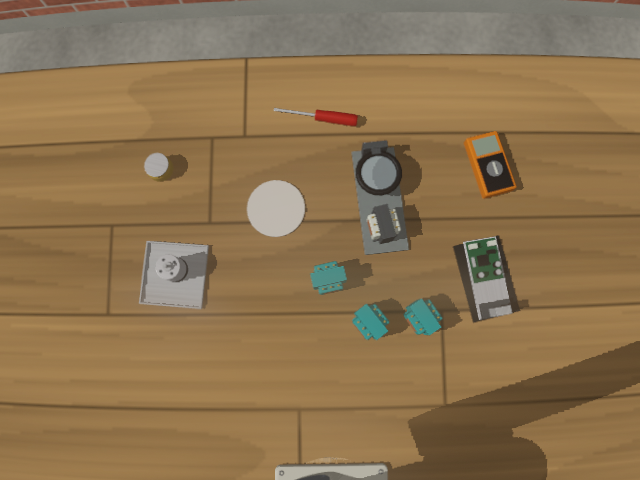

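View pics/side0.png

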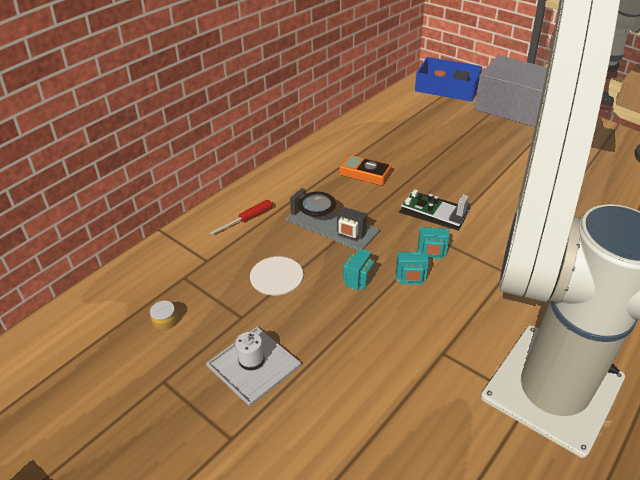

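The top view shows the motor (171,267) in the tray, the empty mat (276,208), and the transformer (384,223) on the front of the stand with its lens at (379,172). The carrier is on the pad with its post at about (495,310) and its board at (484,260). Three turquoise decoys sit at (328,277), (371,322) and (424,317). I'll enlarge it for corner measurements.

Run:
```python
from h import *
a=cv2.imread('pics/top0.png')
c=lambda x,y,w,h,s:cv2.resize(a[y:y+h,x:x+w],None,fx=s,fy=s,interpolation=cv2.INTER_CUBIC)
L=c(340,130,190,200,3)
cv2.imwrite('pics/c1.png',L)
R=c(130,150,190,170,4); cv2.imwrite('pics/c2.png',R[:600,:760])
```

```text
(no output)
```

View pics/c1.png

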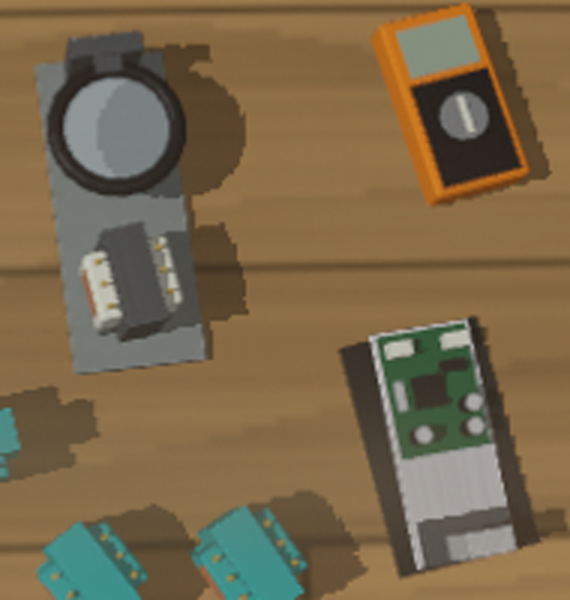

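View pics/c2.png

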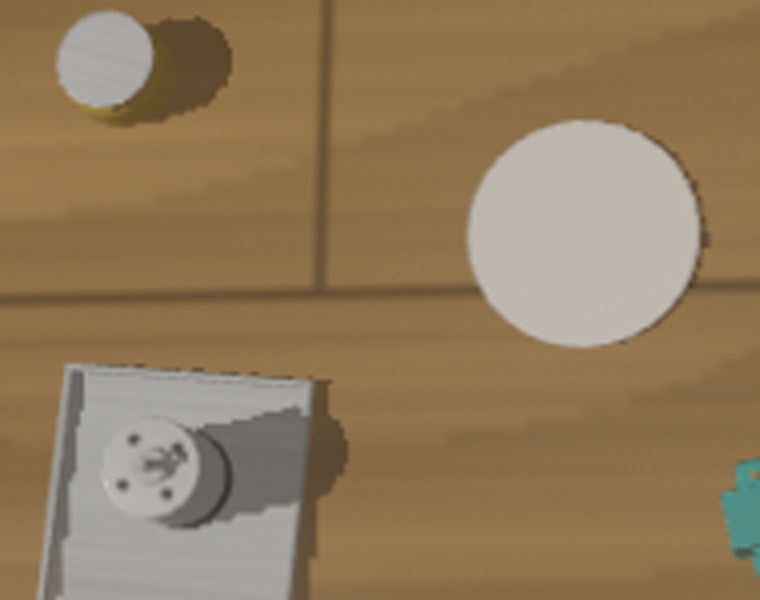

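Run:
```python
from h import *
A=lambda L:[(x/3+340-.33,y/3+130-.33) for x,y in L]
B=lambda L:[(x/4+130-.4,y/4+150-.4) for x,y in L]
f='top0'
ang=lambda a,b:np.degrees(np.arctan2(*(b-a)[[1,0]])).round(1)
s=p2w(f,A([(76,372),(207,358),(37,66)]),8);print('stand FL FR BL',s,'yaw',ang(s[0],s[2]),ang(s[1],s[0])-90)
x=(s[2]-s[0])/np.linalg.norm(s[2]-s[0]);print('lens',(s[0]+s[1])/2+155*x)
print('lens rim top z56',p2w(f,A([(117,128)]),56))
t=p2w(f,A([(100,232),(138,224),(172,322),(130,338)]),68);print('trafo',t,t.mean(0),ang(t[3],t[0]),ang(t[2],t[1]))
c=p2w(f,A([(370,337),(470,320),(517,548),(415,568)]),8);print('plate',c,c.mean(0),ang(c[3],c[0]),ang(c[2],c[1]),ang(c[2],c[3])-90)
x=c[0]+c[1]-c[2]-c[3];x/=np.linalg.norm(x);print('post',c.mean(0)-70*x,'post top',p2w(f,A([(480,543)]),64))
p=p2w(f,A([(341,350),(402,577),(540,541)]),4);print('pad',p,(p[0]+p[2])/2,ang(p[1],p[0]))
print('motor',p2w(f,B([(151,467)]),63),'mat',p2w(f,B([(584,234)]),4),'tin',p2w(f,B([(105,60)]),35))
r=p2w(f,B([(66,366),(313,380)])+[(140,304),(203,308)],9);print('tray',r,r.mean(0),ang(r[1],r[0])-90)
from scipy.spatial.transform import Rotation as Ro
print(Ro.from_rotvec(readout.get_obs()['orientation']).as_matrix().round(3))
```

```text
stand FL FR BL [[ 522.1  -76.3    8. ]
 [ 529.9 -165.3    8. ]
 [ 738.8  -56.1    8. ]] yaw 5.3 5.0
lens [ 680.33093619 -106.41382136    8.        ]
lens rim top z56 [[ 677.9 -105.5   56. ]]
trafo [[ 604.6  -90.6   68. ]
 [ 609.5 -115.4   68. ]
 [ 544.8 -134.6   68. ]
 [ 535.  -107.3   68. ]] [ 573.475 -111.975   68.   ] 13.5 16.5
plate [[ 542.  -277.6    8. ]
 [ 552.3 -348.1    8. ]
 [ 396.5 -369.7    8. ]
 [ 385.5 -299.     8. ]] [ 469.075 -323.6      8.   ] 7.8 7.9 8.799999999999997
post [ 399.72924284 -333.14808696    8.        ] post top [[ 399.4 -326.2   64. ]]
pad [[ 534.  -258.     4. ]
 [ 379.8 -290.9    4. ]
 [ 400.8 -387.4    4. ]] [ 467.4 -322.7    4. ] 12.0
motor [[496.4 310.4  63. ]] mat [[621.2 105.    4. ]] tin [[712.6 352.4  35. ]]
tray [[556.2 374.7   9. ]
 [546.6 243.9   9. ]
 [426.6 382.7   9. ]
 [417.7 251.5   9. ]] [486.775 313.2     9.   ] -4.200000000000003
[[ 0.939  0.345 -0.   ]
 [ 0.345 -0.939  0.001]
 [-0.    -0.001 -1.   ]]
```

step_arm(targets=[[[0.72, 0.95, 0, 0, 0, -0.13, 1], [0.72, 0.95, 0, 0, 0, -0.13, 1], [0.72, 0.95, 0, 0, 0, -0.13, 1], [0.72, 0.95, 0, 0, 0, -0.13, 1], [0.72, 0.95, 0, 0, 0, -0.13, 1]]])

```text
t: 0.72
ee_pos: [396.2, -347.5, 404.5]
orientation: [-3.105, -0.479, 0.0]
ft_force: [0.3, -0.3, -1.1]
width: 87.8
grasp_force: 0.0
```

step_arm(targets=[[[0.72, 0.95, 0, 0, 0, -0.13, 1], [0.72, 0.95, 0, 0, 0, -0.13, 1], [0.72, 0.95, 0, 0, 0, -0.13, 1], [0.72, 0.95, 0, 0, 0, -0.13, 1], [0.7, 0.95, 0, 0, 0, -0.13, 1]]])

```text
t: 1.35
ee_pos: [575.3, -109.9, 404.5]
orientation: [3.115, 0.409, -0.001]
ft_force: [0.2, -0.8, 0.3]
width: 87.9
grasp_force: 0.0
```

```bash
cat >> h.py <<'E'
from scipy.spatial.transform import Rotation as Ro
def st():
    o=readout.get_obs();R=Ro.from_rotvec(o['orientation']).as_matrix()
    print('t',round(o['t'],2),'pos',o['ee_pos'].round(1),'yaw',np.degrees(np.arctan2(R[1,0],R[0,0])).round(2),'z',R[:,2].round(4),'w',round(o['width'],1),'gf',round(o['grasp_force'],1),'F',o['ft_force'].round(1),'q',o['qpos'].round(2))
E
python3 -c "
from h import *
snap('wrist','w1');st()"
```

```text
t 1.4 pos [ 578.4 -105.4  404.7] yaw 15.07 z [ 0.0028  0.0022 -1.    ] w 87.8 gf 0.0 F [ 2.6  2.4 -0.1] q [-0.2   0.37  1.71  0.    1.06  1.11]
```

View pics/w1.png

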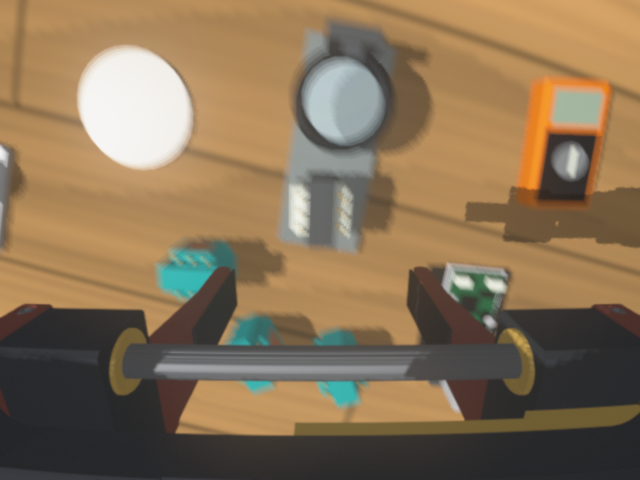

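Wrist view: the transformer core runs from about (322,177) to (322,246) and lines up with the fingers. The lens rim is centred at (344,99) and the mat at (135,107).

Run:
```python
from h import *
f='w1'
t=p2w(f,[(308,178),(336,178),(335,245),(309,245)],68);print(t,t.mean(0))
print('lens',p2w(f,[(344,99)],56),'mat',p2w(f,[(135,107)],4))
s=p2w(f,[(281,243),(358,250),(303,35),(394,45)],8);print(s)
st()
```

```text
[[ 606.6  -87.9   68. ]
 [ 613.2 -112.5   68. ]
 [ 551.3 -128.8   68. ]
 [ 544.9 -104.7   68. ]] [ 579.    -108.475   68.   ]
lens [[ 681.8 -101.4   56. ]] mat [[625.1 108.6   4. ]]
[[ 519.6  -76.     8. ]
 [ 534.1 -163.2    8. ]
 [ 734.7  -47.6    8. ]
 [ 749.5 -137.2    8. ]]
t 1.4 pos [ 578.4 -105.4  404.7] yaw 15.07 z [ 0.0028  0.0022 -1.    ] w 87.8 gf 0.0 F [ 2.6  2.4 -0.1] q [-0.2   0.37  1.71  0.    1.06  1.11]
```

step_arm(targets=[[[0, 0, -0.8, 0, 0, 0, 1], [0, 0, -0.9, 0, 0, 0, 1], [0, 0, -0.9, 0, 0, 0, 1], [0, 0, -0.7, 0, 0, 0, 1], [0, 0, -0.4, 0, 0, 0, 1]]])

```text
t: 2.02
ee_pos: [573.6, -111.7, 217.6]
orientation: [-3.114, -0.409, 0.004]
ft_force: [0.2, -0.2, 0.2]
width: 87.6
grasp_force: 0.0
```

step_arm(targets=[[[0, 0, -0.2, 0, 0, 0, 1], [0, 0, -0.16, 0, 0, 0, 1], [0, 0, 0, 0, 0, 0, 1], [0, 0, 0, 0, 0, 0, 1], [0, 0, 0, 0, 0, 0, 1]]])

```text
t: 2.65
ee_pos: [574.6, -111.7, 202.4]
orientation: [3.114, 0.409, 0.002]
ft_force: [0.3, -0.8, -0.3]
width: 87.5
grasp_force: 0.0
```

Run:
```python
from h import *
snap('wrist','w2');st()
```

```text
t 2.7 pos [ 574.6 -111.7  202.3] yaw 14.96 z [ 1.e-03 -2.e-04 -1.e+00] w 87.6 gf 0.0 F [-0.4 -0.7  0.6] q [-0.21  0.66  1.81  0.    0.67  1.1 ]
```

View pics/w2.png

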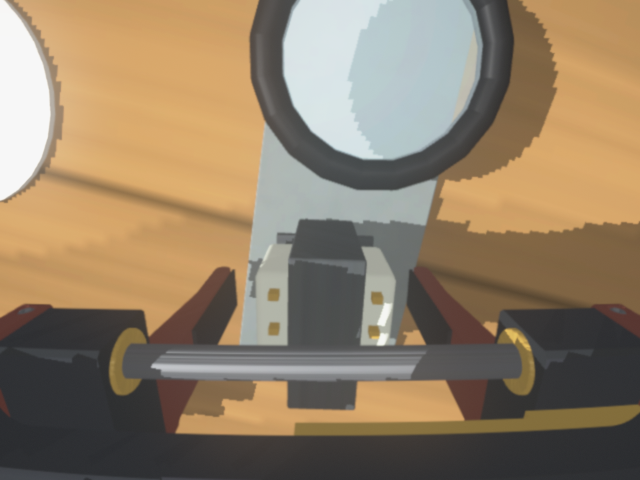

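The transformer sits between the fingers, with its core at x 290–357, y 220–409, and is aligned. Closing now.

step_arm(targets=[[[0, 0, 0, 0, 0, 0, 0], [0, 0, 0, 0, 0, 0, 0], [0, 0, 0, 0, 0, 0, 0], [0, 0, 0, 0, 0, 0, 0], [0, 0, 0, 0, 0, 0, 0]]])

```text
t: 3.32
ee_pos: [574.4, -111.7, 201.7]
orientation: [3.115, 0.409, 0.0]
ft_force: [0.2, -0.7, -0.3]
width: 56.3
grasp_force: 29.8
```

Run:
```python
from h import *
t=p2w('w2',[(296,222),(357,222),(355,409),(288,409)],68);print(t,t.mean(0))
# lens: fit circle z=56 radius 47 to rim outer points
P=p2w('w2',[(251,60),(262,120),(290,158),(335,182),(375,189),(430,179),(480,145),(504,100),(513,50)],56)[:,:2]
A=np.c_[2*P,np.ones(len(P))];s=np.linalg.lstsq(A,(P**2).sum(1),rcond=None)[0];print('lens',s[:2],np.sqrt(s[2]+s[:2]@s[:2]))
e=p2w('w2',[(265,125),(250,255)],8);print('edgeL',e,np.degrees(np.arctan2(*(e[0]-e[1])[[1,0]])))
e=p2w('w2',[(436,185),(405,320)],8);print('edgeR',e,np.degrees(np.arctan2(*(e[0]-e[1])[[1,0]])))
st()
```

```text
[[ 616.7  -90.9   68. ]
 [ 622.  -110.9   68. ]
 [ 546.6 -132.7   68. ]
 [ 539.5 -106.2   68. ]] [ 581.2   -110.175   68.   ]
lens [ 676.00806507 -105.26455341] 45.005878414978454
edgeL [[644.  -64.3   8. ]
 [577.  -70.9   8. ]] 5.625911290331751
edgeR [[ 638.  -154.2    8. ]
 [ 561.2 -163.6    8. ]] 6.978057313654564
t 3.33 pos [ 574.4 -111.7  201.7] yaw 14.96 z [ 1.e-04 -0.e+00 -1.e+00] w 56.3 gf 29.8 F [ 0.2 -0.7 -0.3] q [-0.21  0.66  1.81 -0.    0.67  1.1 ]
```

step_arm(targets=[[[0, 0, 0.2, 0, 0, 0, 0], [0, 0, 0.4, 0, 0, 0, 0], [0.06, 0.25, 0.2, 0, 0, 0, 0], [0.14, 0.7, 0, 0, 0, 0, 0], [0.2, 0.9, 0, 0, 0, 0, 0]]])

```text
t: 3.95
ee_pos: [594.7, -18.2, 242.9]
orientation: [3.115, 0.406, 0.002]
ft_force: [-0.0, 0.1, -3.3]
width: 56.1
grasp_force: 29.8
```

step_arm(targets=[[[0.2, 0.9, 0, 0, 0, 0, 0], [0.2, 0.8, 0, 0, 0, 0, 0], [0.1, 0.5, 0, 0, 0, 0, 0], [0.03, 0.28, 0, 0, 0, 0, 0], [0, 0, 0, 0, 0, 0, 0]]])

```text
t: 4.58
ee_pos: [620.7, 105.7, 242.0]
orientation: [3.115, 0.411, 0.0]
ft_force: [0.1, -0.8, -4.1]
width: 56.4
grasp_force: 29.8
```

step_arm(targets=[[[0, 0, -0.3, 0, 0, 0, 0], [0, 0, -0.3, 0, 0, 0, 0], [0, 0, -0.16, 0, 0, 0, 0], [0, 0, -0.04, 0, 0, 0, 0], [0, 0, -0.04, 0, 0, 0, 0]]])

```text
t: 5.2
ee_pos: [621.1, 104.6, 199.6]
orientation: [3.115, 0.408, 0.0]
ft_force: [-0.1, 0.7, -3.6]
width: 56.4
grasp_force: 29.8
```

Run:
```python
from h import *
st()
snap('top','t1')
```

```text
t 5.2 pos [621.1 104.6 199.6] yaw 14.94 z [ 1.e-04  0.e+00 -1.e+00] w 56.4 gf 29.8 F [-0.1  0.7 -3.6] q [ 0.15  0.71  1.71 -0.    0.73  1.46]
```

step_arm(targets=[[[0, 0, -0.02, 0, 0, 0, 0], [0, 0, -0.02, 0, 0, 0, 0], [0, 0, -0.01, 0, 0, 0, 0], [0, 0, 0, 0, 0, 0, 0], [0, 0, 0, 0, 0, 0, 0]]])

```text
t: 5.88
ee_pos: [621.0, 104.8, 197.7]
orientation: [-3.115, -0.409, -0.001]
ft_force: [-1.6, 0.1, 3.7]
width: 56.5
grasp_force: 29.8
```

step_arm(targets=[[[0, 0, 0, 0, 0, 0, 0.75], [0, 0, 0, 0, 0, 0, 1], [0, 0, 0, 0, 0, 0, 1], [0, 0, 0, 0, 0, 0, 1], [0, 0, 0.2, 0, 0, 0, 1]]])

```text
t: 6.5
ee_pos: [620.5, 104.7, 206.8]
orientation: [3.115, 0.409, -0.003]
ft_force: [-0.1, -0.7, -0.6]
width: 87.5
grasp_force: 0.0
```

step_arm(targets=[[[0, 0, 0.6, 0, 0, 0, 1], [0, 0, 0.9, 0, 0, 0, 1], [0, 0, 0.9, 0, 0, 0, 1], [0, 0, 0.9, 0, 0, 0, 1], [0, 0, 0.5, 0, 0, 0, 1]]])

```text
t: 7.12
ee_pos: [621.1, 104.8, 400.8]
orientation: [-3.115, -0.409, -0.006]
ft_force: [0.6, -0.1, -0.5]
width: 87.8
grasp_force: 0.0
```

step_arm(targets=[[[-0.3, -0.6, 0, 0, 0, -0.17, 1], [-0.5, -1.0, 0, 0, 0, -0.17, 1], [-0.5, -1.0, 0, 0, 0, -0.17, 1], [-0.5, -1.0, 0, 0, 0, -0.17, 1], [-0.5, -1.0, 0, 0, 0, -0.17, 1]]])

```text
t: 7.75
ee_pos: [504.8, -126.5, 398.0]
orientation: [3.125, 0.316, 0.002]
ft_force: [-0.4, -0.5, -0.0]
width: 87.7
grasp_force: 0.0
```

step_arm(targets=[[[-0.5, -1.0, 0, 0, 0, -0.17, 1], [-0.5, -1.0, 0, 0, 0, -0.17, 1], [-0.5, -1.0, 0, 0, 0, -0.17, 1], [-0.4, -0.7, 0, 0, 0, -0.17, 1], [-0.22, -0.4, 0, 0, 0, -0.17, 1]]])

```text
t: 8.38
ee_pos: [398.6, -331.8, 398.0]
orientation: [3.133, 0.22, 0.001]
ft_force: [0.3, -0.9, 0.4]
width: 88.3
grasp_force: 0.0
```

step_arm(targets=[[[0, 0, -0.5, 0, 0, 0, 1], [0, 0, -0.9, 0, 0, 0, 1], [0, 0, -0.6, 0, 0, 0, 1], [0, 0, 0, 0, 0, 0, 1], [0, 0, 0, 0, 0, 0, 1]]])

```text
t: 9.0
ee_pos: [400.3, -330.5, 298.5]
orientation: [3.132, 0.223, 0.002]
ft_force: [0.1, 0.8, 0.1]
width: 88.0
grasp_force: 0.0
```

Run:
```python
from h import *
snap('wrist','w3');snap('top','t2');st()
```

```text
t 9.1 pos [ 400.4 -330.6  298.8] yaw 8.16 z [ 0.0021 -0.0018 -1.    ] w 87.8 gf 0.0 F [ 0.1 -0.5  0.7] q [-0.71  0.43  1.94  0.    0.78  0.72]
```

View pics/w3.png

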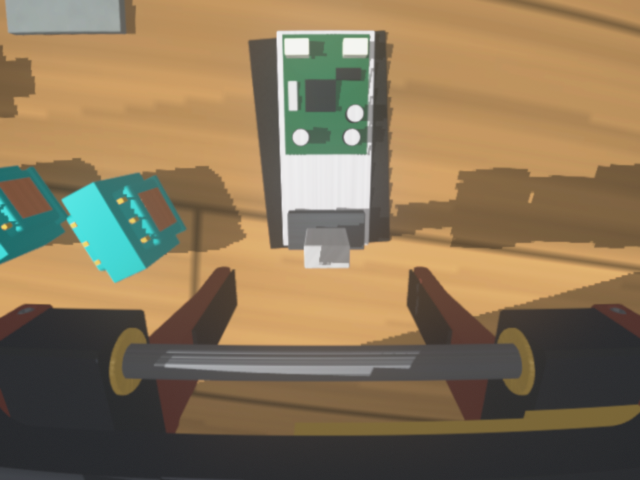

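The carrier is aligned with the fingers. Its post top is at about (305–350, 247–268), and its plate corners are (277,31), (374,31) and (282,245).

Run:
```python
from h import *
f='w3'
print(p2w(f,[(327,258),(304,258),(350,258)],64))
t=p2w(f,[(277,31),(374,31),(370,243),(281,245)],8);print(t,t.mean(0),np.degrees(np.arctan2(*(t[0]+t[1]-t[2]-t[3])[[1,0]])))
x=(t[0]+t[1]-t[2]-t[3]);x/=np.linalg.norm(x);print((t[0]+t[1])/2-150*x)
print('pad',p2w(f,[(250,41),(271,248),(390,240),(385,31)],4))
```

```text
[[ 397.2 -334.2   64. ]
 [ 395.1 -319.2   64. ]
 [ 399.3 -349.1   64. ]]
[[ 540.6 -278.3    8. ]
 [ 550.4 -346.3    8. ]
 [ 394.9 -371.     8. ]
 [ 383.  -299.1    8. ]] [ 467.225 -323.675    8.   ] 8.268398710544814
[ 397.05921134 -333.87156143    8.        ]
pad [[ 532.4 -259.     4. ]
 [ 377.8 -290.8    4. ]
 [ 398.7 -387.8    4. ]
 [ 552.8 -354.6    4. ]]
```

step_arm(targets=[[[-0.06, -0.07, -0.3, 0, 0, 0.03, 1], [0, 0, -0.6, 0, 0, 0, 1], [0, 0, -0.6, 0, 0, 0, 1], [0, 0, -0.25, 0, 0, 0, 1], [0, 0, -0.07, 0, 0, 0, 1]]])

```text
t: 9.72
ee_pos: [396.8, -333.7, 205.6]
orientation: [-3.133, -0.227, 0.001]
ft_force: [0.1, 0.6, 0.7]
width: 87.5
grasp_force: 0.0
```

step_arm(targets=[[[0, 0, 0, 0, 0, 0, 1], [0, 0, 0, 0, 0, 0, 0], [0, 0, 0, 0, 0, 0, 0], [0, 0, 0, 0, 0, 0, 0], [0, 0, 0, 0, 0, 0, 0]]])

```text
t: 10.35
ee_pos: [396.9, -333.7, 206.4]
orientation: [3.133, 0.227, 0.0]
ft_force: [-0.3, 0.3, 0.3]
width: 51.4
grasp_force: 0.0
```

step_arm(targets=[[[0, 0, 0, 0, 0, 0, 0], [0, 0, 0, 0, 0, 0, 0], [0, 0, 0, 0, 0, 0, 0], [0, 0, 0, 0, 0, 0, 0], [0, 0, 0, 0, 0, 0, 0]]])

```text
t: 10.98
ee_pos: [396.9, -333.7, 206.1]
orientation: [3.133, 0.227, -0.0]
ft_force: [-0.2, 0.3, -0.2]
width: 29.9
grasp_force: 30.0
```

Run:
```python
from h import *
st()
a=cv2.imread('pics/t2.png')
cv2.imwrite('pics/c3.png',cv2.resize(a[130:330,340:530],None,fx=3,fy=3,interpolation=cv2.INTER_CUBIC)[:400])
```

```text
t 10.97 pos [ 396.9 -333.7  206.1] yaw 8.28 z [ 0. -0. -1.] w 29.9 gf 30.0 F [-0.2  0.3 -0.2] q [-0.72  0.59  1.96 -0.    0.59  0.7 ]
```

View pics/c3.png

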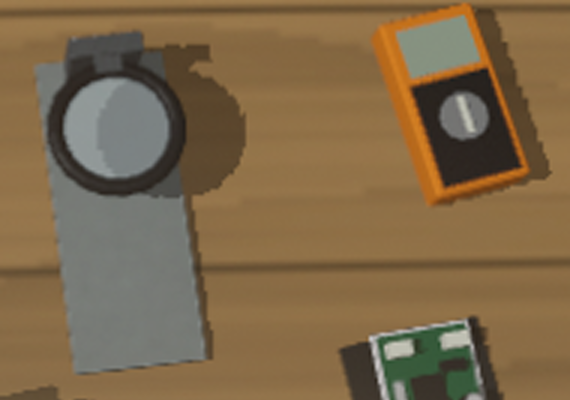

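step_arm(targets=[[[0, 0, 0.15, 0, 0, 0, 0], [0, 0, 0.4, 0, 0, 0, 0], [0, 0, 0.65, 0, 0, 0, 0], [0, 0, 0.55, 0, 0, 0, 0], [0, 0.2, 0.25, 0, 0, -0.1, 0]]])

```text
t: 11.6
ee_pos: [397.0, -323.8, 307.7]
orientation: [3.133, 0.214, 0.003]
ft_force: [-0.3, -0.2, -3.7]
width: 30.1
grasp_force: 30.0
```

step_arm(targets=[[[0.15, 0.6, 0, 0, 0, -0.15, 0], [0.35, 0.8, 0, 0, 0, -0.15, 0], [0.35, 0.8, 0, 0, 0, -0.15, 0], [0.35, 0.8, 0, 0, 0, -0.12, 0], [0.2, 0.6, 0, 0, 0, -0.1, 0]]])

```text
t: 12.22
ee_pos: [466.8, -141.5, 305.7]
orientation: [-3.138, -0.143, 0.002]
ft_force: [-0.0, -0.5, -2.4]
width: 29.8
grasp_force: 30.0
```

step_arm(targets=[[[0.06, 0.38, -0.2, 0, 0, 0, 0], [0, 0, -0.4, 0, 0, 0, 0], [0, 0, -0.4, 0, 0, 0, 0], [0, 0, -0.3, 0, 0, 0, 0], [0, 0, 0, 0, 0, 0, 0]]])

```text
t: 12.85
ee_pos: [469.2, -124.3, 240.0]
orientation: [-3.137, -0.142, 0.005]
ft_force: [-0.6, -0.1, -3.6]
width: 29.9
grasp_force: 30.0
```

Run:
```python
from h import *
snap('wrist','w4');snap('top','t3');st()
```

```text
t 12.95 pos [ 469.9 -124.7  241.3] yaw 5.19 z [-2.e-04  1.e-04 -1.e+00] w 30.1 gf 30.0 F [-0.3  0.3 -4. ] q [-0.28  0.49  2.03  0.    0.62  1.2 ]
```

View pics/w4.png

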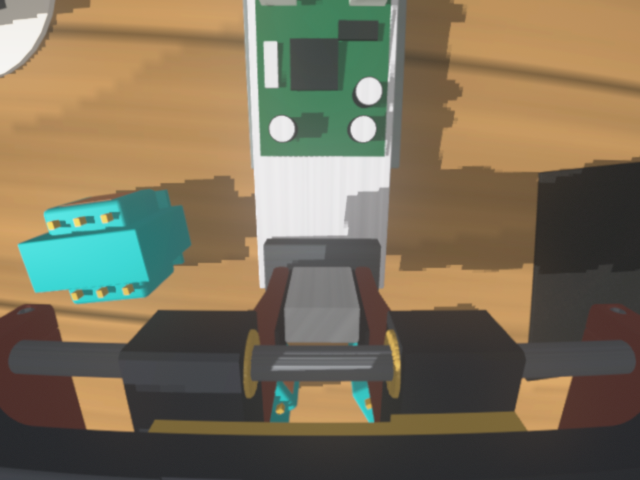

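The carrier is square in the fingers with its post top at (285–358, 267–342), and the lens is out of view. I'll check how close the decoys are and the carrier's pose in the top view.

Run:
```python
from h import *
print('decoys top z60',p2w('top0',[(371,322),(424,317),(328,277),(386,316),(436,330)],60))
print('px of post/board ctr/lens', w2p('t3',[[470,-125,99],[470+104.6,-115.5,39]]))
t=p2w('w4',[(248,30),(262,285),(385,285),(392,155)],43);print(t)
a=cv2.imread('pics/t3.png')
cv2.imwrite('pics/c4.png',cv2.resize(a[130:330,330:480],None,fx=3,fy=3,interpolation=cv2.INTER_CUBIC))
```

```text
decoys top z60 [[ 384.7  -80.2   60. ]
 [ 391.7 -180.9   60. ]
 [ 471.3   -0.8   60. ]
 [ 395.3 -108.9   60. ]
 [ 366.7 -202.7   60. ]]
px of post/board ctr/lens [[395.5 274.3]
 [384.9 224.9]]
[[ 586.7  -78.7   43. ]
 [ 459.4  -91.1   43. ]
 [ 465.6 -159.2   43. ]
 [ 536.  -152.8   43. ]]
```

View pics/c4.png

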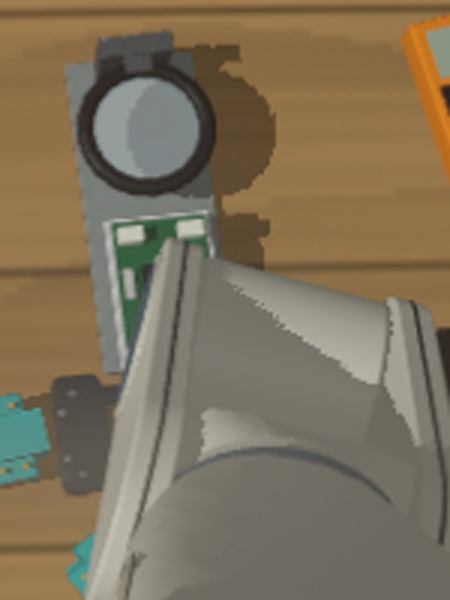

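Run:
```python
from h import *
A=lambda L:[(x/3+330-.33,y/3+130-.33) for x,y in L]
c=p2w('t3',A([(105,221),(216,209)]),43);m=c.mean(0);print(c,m)
print('expected front mid', np.array([470,-125])+150*np.array([.9959,.0906]))
s=p2w('t3',A([(67,66),(106,372),(218,232)]),8);print(s)
P=p2w('t3',A([(147,128)]),56);print(P)
```

```text
[[ 618.2  -76.4   43. ]
 [ 625.  -150.6   43. ]] [ 621.6 -113.5   43. ]
expected front mid [ 619.385 -111.41 ]
[[ 738.8  -56.1    8. ]
 [ 522.1  -76.3    8. ]
 [ 617.4 -156.3    8. ]]
[[ 677.9 -105.5   56. ]]
```

step_arm(targets=[[[0, 0, -0.2, 0, 0, 0.05, 0], [0, 0, -0.2, 0, 0, 0, 0], [0, 0, -0.14, 0, 0, 0, 0], [0, 0, 0, 0, 0, 0, 0], [0.15, 0.015, 0, 0, 0, 0, 0]]])

```text
t: 13.58
ee_pos: [477.3, -124.0, 214.1]
orientation: [-3.138, -0.147, 0.001]
ft_force: [0.3, 0.6, -3.5]
width: 29.8
grasp_force: 30.0
```

step_arm(targets=[[[0.3, 0.03, 0, 0, 0, 0, 0], [0.3, 0.03, 0, 0, 0, 0, 0], [0.3, 0.03, 0, 0, 0, 0, 0], [0.3, 0.03, 0, 0, 0, 0, 0], [0.3, 0.03, 0, 0, 0, 0, 0]]])

```text
t: 14.2
ee_pos: [553.5, -116.3, 214.1]
orientation: [3.138, 0.148, 0.0]
ft_force: [0.1, 0.0, -2.8]
width: 30.1
grasp_force: 30.0
```

step_arm(targets=[[[0.2, 0.02, 0, 0, 0, 0, 0], [0.1, 0.01, 0, 0, 0, 0, 0], [0, 0, 0, 0, 0, 0, 0], [0, 0, 0, 0, 0, 0, 0], [0, 0, 0, 0, 0, 0, 0]]])

```text
t: 14.82
ee_pos: [567.0, -115.0, 214.1]
orientation: [-3.138, -0.148, 0.001]
ft_force: [0.4, -0.2, -3.2]
width: 29.5
grasp_force: 30.0
```

Run:
```python
from h import *
snap('wrist','w5');snap('top','t4');st()
a=cv2.imread('pics/t4.png');b=cv2.imread('pics/w5.png')
c=cv2.resize(a[140:260,340:430],None,fx=4,fy=4,interpolation=cv2.INTER_CUBIC)
d=cv2.resize(b[:300,140:540],None,fx=1.1,fy=1.1)
o=np.zeros((480,800,3),np.uint8);o[:480,:360]=c;o[:330,360:800]=d;cv2.imwrite('pics/c5.png',o)
```

```text
t 14.93 pos [ 567.2 -115.   214.2] yaw 5.39 z [-2.e-04  0.e+00 -1.e+00] w 29.9 gf 30.0 F [-0.3  0.  -3.1] q [-0.22  0.63  1.83 -0.    0.68  1.26]
```

View pics/c5.png

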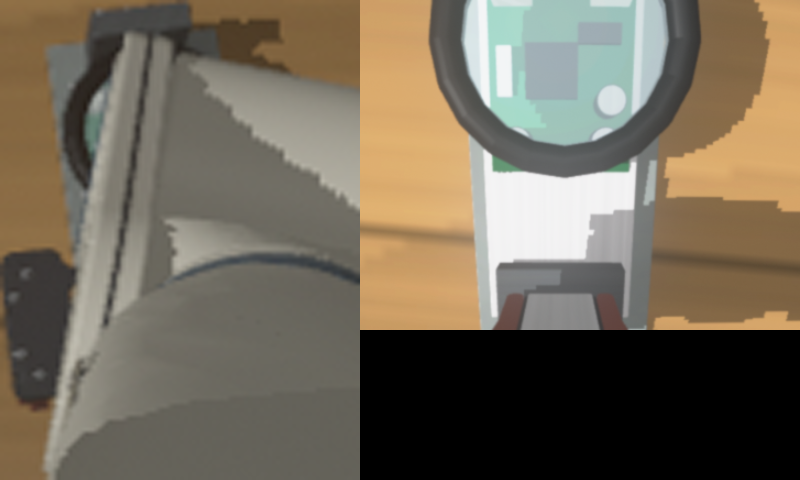

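The wrist view shows the board under the lens. The carrier plate edges are at crop x≈483 and 636, and the stand edges at 472 and 656, around y=180. About 8 mm of the slide remains.

Run:
```python
from h import *
A=lambda L:[((x-360)/1.1+140,y/1.1) for x,y in L]
f='w5';u=np.array([np.cos(np.radians(5.4)),np.sin(np.radians(5.4))]);n=np.array([-u[1],u[0]])
def lat(L,z):
    p=p2w(f,A(L),z)[:,:2];print(p.tolist(),'along',(p@u).round(1),'lat',(p@n).round(1))
print('carrier');lat([(480,180),(490,315)],16);lat([(637,180),(628,315)],16)
print('stand');lat([(471,180),(481,315)],8);lat([(657,160),(646,328)],8)
print('board rear edge');lat([(492,170),(630,170)],17)
P=p2w(f,A([(431,45),(444,105),(470,140),(510,168),(566,176),(620,165),(665,135),(690,90),(699,40)]),56)[:,:2]
Q=np.c_[2*P,np.ones(len(P))];s=np.linalg.lstsq(Q,(P**2).sum(1),rcond=None)[0];c=s[:2];print('lens',c,np.sqrt(s[2]+c@c),'along',c@u,'lat',c@n)
tc=readout.get_obs()['ee_pos'][:2];print('tcp along',tc@u,'lat',tc@n)
print('post front top edge');lat([(525,294),(593,294)],72)
print('post foot front top edge');lat([(498,264),(624,264)],28)
```

```text
carrier
[[623.4, -72.2], [556.1, -79.7]] along [613.8 546.1] lat [-130.5 -131.7]
[[630.1, -144.2], [562.6, -149.6]] along [613.7 546. ] lat [-202.9 -201.9]
stand
[[622.2, -66.2], [551.8, -73.6]] along [613.2 542.4] lat [-124.5 -125.2]
[[639.9, -154.0], [552.4, -162.4]] along [622.6 534.7] lat [-213.5 -213.7]
board rear edge
[[628.4, -77.6], [634.3, -140.1]] along [618.3 618.3] lat [-136.4 -199.2]
lens [ 674.98423578 -105.81484732] 44.888912187832155 along 662.0305750401407 lat -168.8668652296219
tcp along 553.8228095971908 lat -167.87946863850877
post front top edge
[[591.9, -100.1], [594.1, -123.2]] along [579.9 579.9] lat [-155.4 -178.6]
post foot front top edge
[[587.5, -84.2], [592.9, -141.3]] along [577. 577.] lat [-139.1 -196.5]
```

step_arm(targets=[[[0.07, -0.01, 0, 0, 0, 0.02, 0], [0.06, -0.01, 0, 0, 0, 0, 0], [0, 0, 0, 0, 0, 0, 0], [0, 0, -0.04, 0, 0, 0, 0], [0, 0, -0.02, 0, 0, 0, 0]]])

```text
t: 15.55
ee_pos: [573.7, -115.9, 210.9]
orientation: [-3.138, -0.15, 0.001]
ft_force: [-0.3, 0.7, -3.6]
width: 30.0
grasp_force: 30.0
```

step_arm(targets=[[[0, 0, -0.01, 0, 0, 0, 0], [0, 0, -0.01, 0, 0, 0, 0], [0, 0, 0, 0, 0, 0, 0], [0, 0, 0, 0, 0, 0, 0], [0, 0, 0, 0, 0, 0, 0]]])

```text
t: 16.18
ee_pos: [573.9, -116.0, 210.2]
orientation: [-3.138, -0.15, -0.0]
ft_force: [0.6, -0.3, -3.4]
width: 29.9
grasp_force: 30.0
```

step_arm(targets=[[[0, 0, -0.008, 0, 0, 0, 0], [0, 0, -0.006, 0, 0, 0, 0], [0, 0, 0, 0, 0, 0, 0], [0, 0, 0, 0, 0, 0, 0], [0, 0, 0, 0, 0, 0, 0]]])

```text
t: 16.8
ee_pos: [573.9, -116.0, 210.2]
orientation: [3.138, 0.15, 0.0]
ft_force: [-2.5, 0.3, 6.0]
width: 30.0
grasp_force: 30.0
```

step_arm(targets=[[[0, 0, 0, 0, 0, 0, 0.6], [0, 0, 0, 0, 0, 0, 0.9], [0, 0, 0, 0, 0, 0, 0.9], [0, 0, 0.3, 0, 0, 0, 0.9], [0, 0, 0.7, 0, 0, 0, 0.9]]])

```text
t: 17.42
ee_pos: [573.4, -115.9, 259.4]
orientation: [-3.137, -0.15, 0.004]
ft_force: [0.3, -0.0, -0.1]
width: 76.1
grasp_force: 0.0
```

step_arm(targets=[[[-0.2, 0, 0.9, 0, 0, 0, 1], [-0.3, 0, 0.5, 0, 0, 0, 1], [0, 0, 0, 0, 0, 0, 1], [0, 0, 0, 0, 0, 0, 1], [0, 0, 0, 0, 0, 0, 1]]])

```text
t: 18.05
ee_pos: [548.9, -115.9, 328.4]
orientation: [-3.138, -0.15, 0.003]
ft_force: [0.8, -0.5, -0.9]
width: 87.5
grasp_force: 0.0
```

Run:
```python
from h import *
snap('wrist','w6');st()
b=cv2.imread('pics/w6.png')
cv2.imwrite('pics/c6.png',cv2.resize(b[:300,190:490],None,fx=2,fy=2,interpolation=cv2.INTER_CUBIC))
```

```text
t 18.1 pos [ 548.9 -115.9  328.3] yaw 5.48 z [-1.8e-03  4.0e-04 -1.0e+00] w 87.9 gf 0.0 F [0.2 0.3 0.6] q [-0.23  0.43  1.83  0.    0.88  1.25]
```

View pics/c6.png

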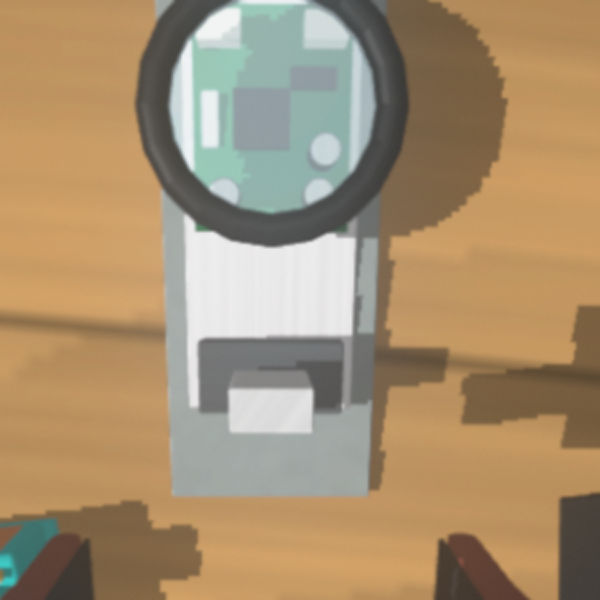

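The carrier sits on the stand with its rear edge at y≈408, the stand front at y≈496 and the lens rim centred at about (272,113). I'll measure the fit against the stand's edges.

Run:
```python
from h import *
A=lambda L:[(x/2+190-.25,y/2-.25) for x,y in L]
f='w6';h=np.radians(5.4);u=np.array([np.cos(h),np.sin(h)]);n=np.array([-u[1],u[0]])
def lat(s,L,z):
    p=p2w(f,A(L),z)[:,:2];print(s,'along',(p@u).round(1),'lat',(p@n).round(1))
lat('stand front',[(174,496),(369,496)],8)
lat('stand L',[(165,230),(172,470)],8);lat('stand R',[(383,200),(371,480)],8)
lat('car rear',[(192,408),(348,408)],12);lat('car L',[(186,235),(191,400)],12);lat('car R',[(359,235),(351,400)],12)
lat('board rear',[(198,231),(345,231)],14)
lat('post top',[(228,387),(313,387),(313,433),(228,433)],68)
P=p2w(f,A([(137,105),(145,150),(165,192),(200,225),(235,240),(272,245),(310,239),(350,218),(385,180),(403,135),(408,90)]),56)[:,:2]
Q=np.c_[2*P,np.ones(len(P))];s=np.linalg.lstsq(Q,(P**2).sum(1),rcond=None)[0];c=s[:2];print('lens',c,np.sqrt(s[2]+c@c),'along',c@u,'lat',c@n)
```

```text
stand front along [509.6 509.7] lat [-125.3 -214.3]
stand L along [625.3 522. ] lat [-125.4 -124.8]
stand R along [637.2 517.4] lat [-215.  -214.8]
car rear along [551.2 551.3] lat [-135.1 -202.8]
car L along [623.1 554.8] lat [-134.4 -134.7]
car R along [623.2 554.8] lat [-205.1 -204. ]
board rear along [624.5 624.6] lat [-139.6 -199.1]
post top along [569.9 569.9 553.4 553.3] lat [-153.8 -183.4 -183.8 -153.6]
lens [ 675.93937139 -105.70857577] 45.35477033589104 along 662.9914727622702 lat -168.85095151146515
```

The carrier is within about 1.7 mm along the stand, under 0.5 mm across and about 0.1° from square, which is good enough. Next is the motor.

step_arm(targets=[[[-0.08, 0.5, 0, 0, 0, 0, 1], [-0.12, 0.98, 0, 0, 0, 0, 1], [-0.12, 0.98, 0, 0, 0, 0, 1], [-0.12, 0.98, 0, 0, 0, 0, 1], [-0.12, 0.98, 0, 0, 0, 0, 1]]])

```text
t: 18.73
ee_pos: [520.7, 106.6, 328.6]
orientation: [3.138, 0.15, -0.002]
ft_force: [0.7, 0.1, 0.7]
width: 87.7
grasp_force: 0.0
```

step_arm(targets=[[[-0.12, 0.98, 0, 0, 0, 0, 1], [-0.12, 0.98, 0, 0, 0, 0, 1], [-0.12, 0.98, 0, 0, 0, 0, 1], [-0.12, 0.7, 0, 0, 0, 0, 1], [-0.13, 0.47, 0, 0, 0, 0, 1]]])

```text
t: 19.35
ee_pos: [490.0, 312.4, 328.4]
orientation: [3.137, 0.152, -0.002]
ft_force: [0.8, -0.0, -0.0]
width: 87.7
grasp_force: 0.0
```

step_arm(targets=[[[0, 0, -0.4, 0, 0, 0, 1], [0, 0, -0.2, 0, 0, 0, 1], [0, 0, 0, 0, 0, 0, 1], [0, 0, 0, 0, 0, 0, 1], [0, 0, 0, 0, 0, 0, 1]]])

```text
t: 19.98
ee_pos: [490.7, 310.4, 300.0]
orientation: [-3.138, -0.149, -0.001]
ft_force: [0.4, 0.7, 0.3]
width: 87.9
grasp_force: 0.0
```

Run:
```python
from h import *
snap('wrist','w7');st()
```

```text
t 20.02 pos [490.7 310.4 300.1] yaw 5.45 z [ 8.e-04  5.e-04 -1.e+00] w 87.8 gf 0.0 F [-0.   0.1 -0.5] q [0.54 0.5  1.8  0.   0.84 2.02]
```

View pics/w7.png

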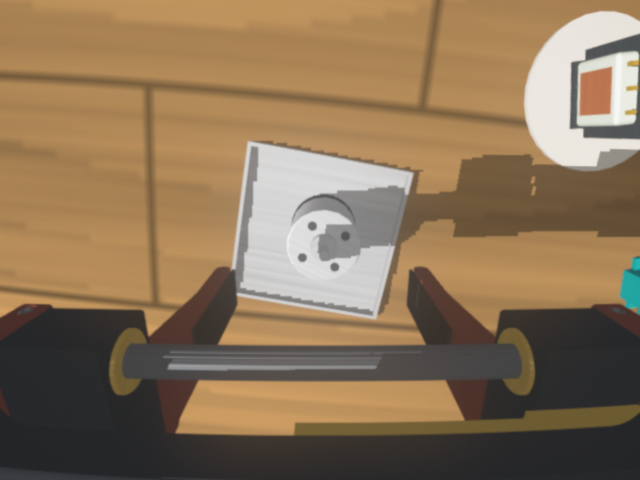

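The motor top is centred at (323,243). The tray rim corners are (249,142), (413,171), (377,318) and (234,295), and the transformer stands on the mat.

Run:
```python
from h import *
print('motor',p2w('w7',[(323,243)],63))
t=p2w('w7',[(249,142),(413,171),(377,318),(234,295)],9);print(t,t.mean(0),t[::2].mean(0),t[1::2].mean(0))
```

```text
motor [[496.6 310.8  63. ]]
[[554.4 372.7   9. ]
 [544.5 244.9   9. ]
 [415.2 255.1   9. ]
 [425.5 380.8   9. ]] [484.9   313.375   9.   ] [484.8 313.9   9. ] [485.   312.85   9.  ]
```

step_arm(targets=[[[0.06, 0, -0.3, 0, 0, 0, 1], [0.06, 0, -0.6, 0, 0, 0, 1], [0, 0, -0.6, 0, 0, 0, 1], [0, 0, -0.4, 0, 0, 0, 1], [0, 0, -0.18, 0, 0, 0, 1]]])

```text
t: 20.65
ee_pos: [496.1, 310.3, 193.9]
orientation: [3.137, 0.15, -0.003]
ft_force: [0.4, -0.3, -0.0]
width: 87.9
grasp_force: 0.0
```

step_arm(targets=[[[0, 0, 0, 0, 0, 0, 1], [0, 0, 0, 0, 0, 0, 0], [0, 0, 0, 0, 0, 0, 0], [0, 0, 0, 0, 0, 0, 0], [0, 0, 0, 0, 0, 0, 0]]])

```text
t: 21.28
ee_pos: [496.4, 310.6, 195.8]
orientation: [-3.138, -0.15, -0.001]
ft_force: [1.4, -1.0, 0.3]
width: 51.2
grasp_force: 0.0
```

step_arm(targets=[[[0, 0, 0, 0, 0, 0, 0], [0, 0, 0, 0, 0, 0, 0], [0, 0, 0.1, 0, 0, 0, 0], [0, 0, 0.4, 0, 0, 0, 0], [0, 0, 0.7, 0, 0, 0, 0]]])

```text
t: 21.9
ee_pos: [495.9, 310.3, 255.8]
orientation: [3.137, 0.15, -0.004]
ft_force: [1.5, 0.7, -2.7]
width: 49.5
grasp_force: 30.0
```

step_arm(targets=[[[0, 0, 0.7, 0, 0, 0, 0], [-0.04, -0.3, 0.3, 0, 0, 0, 0], [-0.04, -0.8, 0, 0, 0, 0, 0], [-0.04, -0.95, 0, 0, 0, 0, 0], [-0.04, -0.95, 0, 0, 0, 0, 0]]])

```text
t: 22.52
ee_pos: [487.3, 158.5, 305.3]
orientation: [3.138, 0.151, -0.002]
ft_force: [0.4, -0.4, -3.3]
width: 49.3
grasp_force: 30.0
```

step_arm(targets=[[[-0.04, -0.95, 0, 0, 0, 0, 0], [-0.04, -0.95, 0, 0, 0, 0, 0], [-0.04, -0.95, 0, 0, 0, 0, 0], [-0.04, -0.95, 0, 0, 0, 0, 0], [-0.04, -0.95, 0, 0, 0, 0, 0]]])

```text
t: 23.15
ee_pos: [477.1, -78.9, 305.4]
orientation: [-3.138, -0.15, 0.001]
ft_force: [-0.2, -0.9, -3.6]
width: 49.5
grasp_force: 30.0
```

step_arm(targets=[[[-0.04, -0.95, 0, 0, 0, 0, 0], [-0.04, -0.95, 0, 0, 0, 0, 0], [-0.04, -0.95, 0, 0, 0, 0, 0], [-0.04, -0.95, 0, 0, 0, 0, 0], [-0.04, -0.7, 0, 0, 0, 0, 0]]])

```text
t: 23.78
ee_pos: [466.9, -304.0, 305.3]
orientation: [-3.138, -0.148, 0.001]
ft_force: [-0.1, -0.5, -2.9]
width: 49.2
grasp_force: 30.0
```

step_arm(targets=[[[-0.04, -0.42, 0, 0, 0, 0, 0], [0, 0, -0.4, 0, 0, 0, 0], [0, 0, -0.5, 0, 0, 0, 0], [0, 0, -0.5, 0, 0, 0, 0], [0, 0, 0, 0, 0, 0, 0]]])

```text
t: 24.4
ee_pos: [465.2, -322.0, 233.7]
orientation: [-3.135, -0.15, 0.006]
ft_force: [0.6, -0.1, -2.8]
width: 49.5
grasp_force: 30.0
```

Run:
```python
from h import *
snap('wrist','w8');st()
```

```text
t 24.45 pos [ 465.8 -322.4  234.9] yaw 5.5 z [-0.0021  0.0016 -1.    ] w 49.8 gf 30.0 F [-0.3 -0.7 -3.6] q [-0.63  0.59  1.85  0.    0.71  0.85]
```

View pics/w8.png

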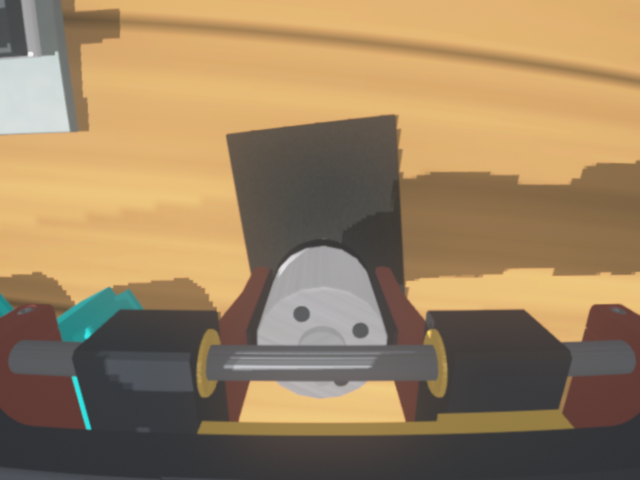

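The pad's far edge runs (228,134)–(397,115), as expected, and the motor is held upright over the pad. Lowering it.

step_arm(targets=[[[0, 0, -0.25, 0, 0, 0, 0], [0, 0, -0.3, 0, 0, 0, 0], [0, 0, -0.13, 0, 0, 0, 0], [0, 0, -0.04, 0, 0, 0, 0], [0, 0, -0.02, 0, 0, 0, 0]]])

```text
t: 25.08
ee_pos: [466.5, -323.0, 198.4]
orientation: [3.138, 0.15, 0.0]
ft_force: [0.9, -0.9, -3.3]
width: 49.7
grasp_force: 30.0
```

step_arm(targets=[[[0, 0, -0.01, 0, 0, 0, 0], [0, 0, -0.01, 0, 0, 0, 0], [0, 0, 0, 0, 0, 0, 0], [0, 0, 0, 0, 0, 0, 0], [0, 0, 0, 0, 0, 0, 0]]])

```text
t: 25.7
ee_pos: [466.4, -323.0, 197.5]
orientation: [3.138, 0.15, 0.0]
ft_force: [0.0, 0.1, -4.2]
width: 49.7
grasp_force: 30.0
```

Run:
```python
from h import *
st()
p=p2w('w8',[(228,134),(397,115)],4);d=p[0]-p[1];d/=np.linalg.norm(d);print(p,p.mean(0)[:2]-80*np.array([d[1],-d[0]]))
```

```text
t 25.7 pos [ 466.4 -323.   197.5] yaw 5.48 z [ 1.e-04 -0.e+00 -1.e+00] w 49.7 gf 30.0 F [ 0.   0.1 -4.2] q [-0.63  0.65  1.85  0.    0.64  0.85]
[[ 533.5 -259.     4. ]
 [ 553.4 -355.8    4. ]] [ 465.08873728 -323.50939182]
```

step_arm(targets=[[[0, 0, -0.01, 0, 0, 0, 0], [0, 0, -0.008, 0, 0, 0, 0], [0, 0, 0, 0, 0, 0, 0], [0, 0, 0, 0, 0, 0, 0], [0, 0, 0, 0, 0, 0, 0]]])

```text
t: 26.32
ee_pos: [466.4, -322.9, 196.8]
orientation: [3.138, 0.15, 0.0]
ft_force: [-1.9, 1.2, 3.2]
width: 49.9
grasp_force: 30.0
```

step_arm(targets=[[[0, 0, 0, 0, 0, 0, 0.7], [0, 0, 0, 0, 0, 0, 1], [0, 0, 0, 0, 0, 0, 1], [0, 0, 0, 0, 0, 0, 1], [0, 0, 0.3, 0, 0, 0, 1]]])

```text
t: 26.95
ee_pos: [466.0, -322.7, 211.2]
orientation: [-3.137, -0.15, 0.003]
ft_force: [-0.8, -0.5, -0.3]
width: 87.8
grasp_force: 0.0
```

step_arm(targets=[[[0, 0, 0.7, 0, 0, 0, 1], [0, 0, 0.9, 0, 0, 0, 1], [0, 0, 0.7, 0, 0, 0, 1], [0.1, 0.3, 0, 0, 0, 0.1, 1], [0.33, 0.9, 0, 0, 0, 0.25, 1]]])

```text
t: 27.58
ee_pos: [487.6, -263.0, 327.0]
orientation: [3.135, 0.185, 0.002]
ft_force: [0.8, 0.0, 0.0]
width: 87.7
grasp_force: 0.0
```

step_arm(targets=[[[0.33, 0.9, 0, 0, 0, 0.25, 1], [0.33, 0.9, 0, 0, 0, 0.25, 1], [0.33, 0.9, 0, 0, 0, 0.25, 1], [0.33, 0.9, 0, 0, 0, 0.25, 1], [0.33, 0.9, 0, 0, 0, 0.25, 1]]])

```text
t: 28.2
ee_pos: [570.1, -35.7, 325.8]
orientation: [-3.124, -0.327, 0.002]
ft_force: [0.6, -1.6, -0.4]
width: 87.8
grasp_force: 0.0
```

step_arm(targets=[[[0.33, 0.9, 0, 0, 0, 0.25, 1], [0.33, 0.9, 0, 0, 0, 0.25, 1], [0.25, 0.6, 0, 0, 0, 0.25, 1], [0.1, 0.46, 0, 0, 0, 0.25, 1], [0, 0, 0, 0, 0, 0, 1]]])

```text
t: 28.82
ee_pos: [620.5, 106.5, 325.9]
orientation: [-3.111, -0.437, 0.002]
ft_force: [0.3, -0.1, -0.8]
width: 87.5
grasp_force: 0.0
```

Run:
```python
from h import *
st();snap('wrist','w9');snap('top','t5')
a=cv2.imread('pics/t5.png');b=cv2.imread('pics/w9.png')
o=np.zeros((560,800,3),np.uint8);o[:480,:400]=b[:,120:520]
o[:400,400:]=cv2.resize(a[180:340,360:520],(400,400),interpolation=cv2.INTER_CUBIC);cv2.imwrite('pics/c9.png',o[:480])
```

```text
t 28.82 pos [620.5 106.5 325.9] yaw 16.0 z [-1.1e-03 -1.0e-04 -1.0e+00] w 87.5 gf 0.0 F [ 0.3 -0.1 -0.8] q [0.15 0.52 1.67 0.   0.95 1.44]
```

View pics/c9.png

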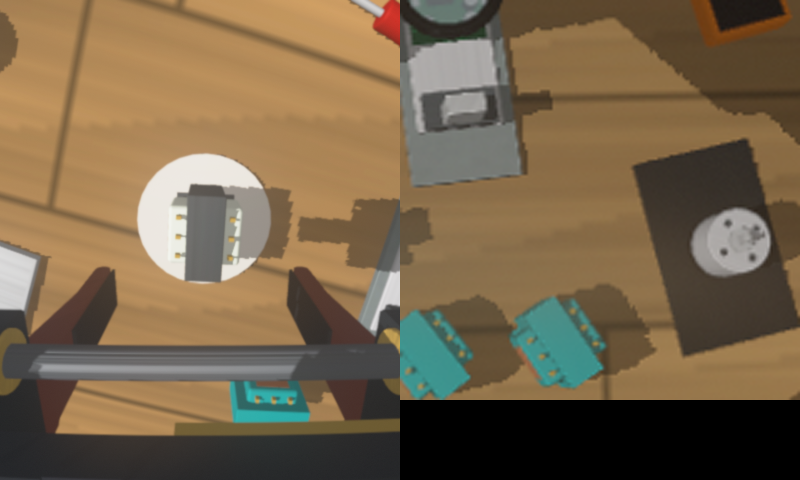

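The motor stands in the middle of the pad. The transformer is upright on the mat at crop (205,235), between the fingers. Picking it up.

step_arm(targets=[[[0, 0, -0.5, 0, 0, -0.26, 1], [0, 0, -0.8, 0, 0, 0, 1], [0, 0, -0.7, 0, 0, 0, 1], [0, 0, -0.4, 0, 0, 0, 1], [0, 0, -0.16, 0, 0, 0, 1]]])

```text
t: 29.55
ee_pos: [620.6, 104.3, 197.7]
orientation: [3.115, 0.404, -0.002]
ft_force: [-0.0, 0.3, 0.4]
width: 87.6
grasp_force: 0.0
```

step_arm(targets=[[[0, 0, 0, 0, 0, 0, 1], [0, 0, 0, 0, 0, 0, 0], [0, 0, 0, 0, 0, 0, 0], [0, 0, 0, 0, 0, 0, 0], [0, 0, 0, 0, 0, 0, 0]]])

```text
t: 30.18
ee_pos: [621.0, 105.1, 199.0]
orientation: [3.115, 0.406, 0.001]
ft_force: [-0.3, -0.2, 3.2]
width: 56.2
grasp_force: 29.8
```

step_arm(targets=[[[0, 0, 0, 0, 0, 0, 0], [0, 0, 0.1, 0, 0, 0, 0], [0, 0, 0.3, 0, 0, 0, 0], [0, 0, 0.5, 0, 0, 0, 0], [0, 0, 0.1, 0, 0, 0, 0]]])

```text
t: 30.8
ee_pos: [621.6, 105.2, 250.6]
orientation: [-3.115, -0.406, -0.005]
ft_force: [0.9, 0.8, -3.7]
width: 55.6
grasp_force: 29.8
```

step_arm(targets=[[[-0.2, 0.3, 0, 0, 0, 0, 0], [-0.5, 0.77, 0, 0, 0, 0, 0], [-0.55, 0.85, 0, 0, 0, 0, 0], [-0.55, 0.85, 0, 0, 0, 0, 0], [-0.5, 0.77, 0, 0, 0, 0, 0]]])

```text
t: 31.42
ee_pos: [503.5, 283.7, 247.6]
orientation: [3.115, 0.406, -0.003]
ft_force: [0.1, -0.1, -3.7]
width: 56.4
grasp_force: 29.8
```

step_arm(targets=[[[-0.3, 0.46, 0, 0, 0, 0, 0], [-0.11, 0.16, 0, 0, 0, 0, 0], [0, 0, -0.1, 0, 0, 0, 0], [0, 0, 0, 0, 0, 0, 0], [0, 0, 0, 0, 0, 0, 0]]])

```text
t: 32.05
ee_pos: [485.9, 312.2, 243.3]
orientation: [3.115, 0.403, -0.001]
ft_force: [-0.4, -0.7, -3.6]
width: 56.1
grasp_force: 29.8
```

Run:
```python
from h import *
st();snap('wrist','w10')
a=cv2.imread('pics/w10.png');cv2.imwrite('pics/c10.png',a)
```

```text
t 32.05 pos [485.9 312.2 243.3] yaw 14.76 z [-3.e-04 -3.e-04 -1.e+00] w 56.1 gf 29.8 F [-0.4 -0.7 -3.6] q [ 0.55  0.58  1.82 -0.    0.74  1.86]
```

View pics/c10.png

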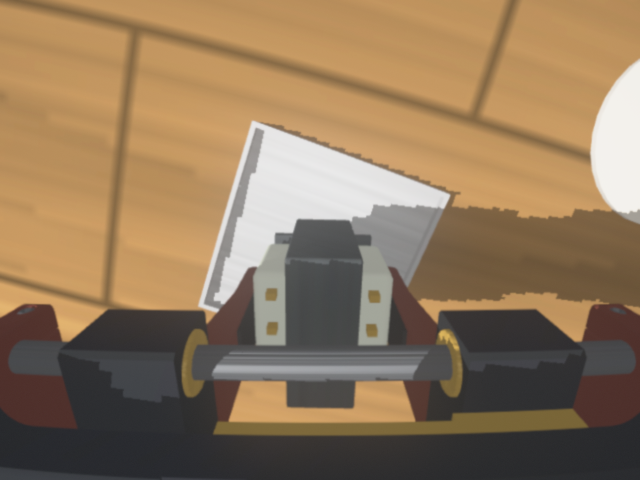

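The transformer is held upright over the tray, with its core top at x 287–360, y 258–407 (the part above that is its end face). I'll work out its offset from the TCP.

Run:
```python
from h import *
t=p2w('w10',[(287,259),(362,259),(355,407),(286,407)],108);print(t,t.mean(0))
r=p2w('w10',[(255,123),(452,193),(201,304)],9);print(r,(r[1]+r[2])/2)
```

```text
[[513.7 332.9 108. ]
 [520.4 307.3 108. ]
 [457.6 291.3 108. ]
 [450.4 318.7 108. ]] [485.525 312.55  108.   ]
[[554.2 371.7   9. ]
 [544.6 243.8   9. ]
 [428.2 383.7   9. ]] [486.4  313.75   9.  ]
```

step_arm(targets=[[[0.01, 0.01, -0.25, 0, 0, 0, 0], [0, 0, -0.35, 0, 0, 0, 0], [0, 0, -0.17, 0, 0, 0, 0], [0, 0, -0.05, 0, 0, 0, 0], [0, 0, -0.02, 0, 0, 0, 0]]])

```text
t: 32.72
ee_pos: [485.9, 313.6, 201.3]
orientation: [3.115, 0.406, -0.0]
ft_force: [-0.1, 0.4, -3.9]
width: 56.2
grasp_force: 29.8
```

step_arm(targets=[[[0, 0, -0.015, 0, 0, 0, 0], [0, 0, -0.01, 0, 0, 0, 0], [0, 0, 0, 0, 0, 0, 0], [0, 0, 0, 0, 0, 0, 0], [0, 0, 0, 0, 0, 0, 0]]])

```text
t: 33.35
ee_pos: [485.9, 313.6, 200.4]
orientation: [-3.115, -0.406, -0.0]
ft_force: [-0.6, -0.1, -3.4]
width: 56.0
grasp_force: 29.8
```

step_arm(targets=[[[0, 0, -0.015, 0, 0, 0, 0], [0, 0, -0.015, 0, 0, 0, 0], [0, 0, -0.01, 0, 0, 0, 0], [0, 0, 0, 0, 0, 0, 0], [0, 0, 0, 0, 0, 0, 0]]])

```text
t: 33.98
ee_pos: [485.9, 313.5, 198.3]
orientation: [3.115, 0.406, -0.0]
ft_force: [-0.7, 0.4, -4.1]
width: 56.1
grasp_force: 29.8
```

step_arm(targets=[[[0, 0, -0.008, 0, 0, 0, 0], [0, 0, -0.008, 0, 0, 0, 0], [0, 0, 0, 0, 0, 0, 0], [0, 0, 0, 0, 0, 0, 0], [0, 0, 0, 0, 0, 0, 0]]])

```text
t: 34.6
ee_pos: [485.9, 313.6, 198.0]
orientation: [-3.115, -0.406, -0.0]
ft_force: [-3.0, -0.8, 4.9]
width: 56.1
grasp_force: 29.8
```

Contact. Releasing and retreating.

step_arm(targets=[[[0, 0, 0, 0, 0, 0, 0.75], [0, 0, 0, 0, 0, 0, 1], [0, 0, 0, 0, 0, 0, 1], [0, 0, 0, 0, 0, 0, 1], [0, 0, 0.2, 0, 0, 0, 1]]])

```text
t: 35.22
ee_pos: [485.6, 313.4, 207.2]
orientation: [3.115, 0.406, -0.002]
ft_force: [-0.3, 0.5, 0.2]
width: 87.9
grasp_force: 0.0
```

step_arm(targets=[[[0, 0, 0.6, 0, 0, 0, 1], [0, 0, 0.9, 0, 0, 0, 1], [0, 0, 0.9, 0, 0, 0, 1], [0, 0, 0.6, 0, 0, 0, 1], [0, 0, 0, 0, 0, 0, 1]]])

```text
t: 35.85
ee_pos: [486.5, 313.9, 360.8]
orientation: [-3.113, -0.405, -0.008]
ft_force: [0.0, 0.8, 0.3]
width: 87.8
grasp_force: 0.0
```

Run:
```python
from h import *
st();snap('side','s9')
```

```text
t 35.85 pos [486.5 313.9 360.8] yaw 14.84 z [ 0.005   0.0031 -1.    ] w 87.8 gf 0.0 F [0.  0.8 0.3] q [0.55 0.41 1.77 0.   0.96 1.86]
```

View pics/s9.png

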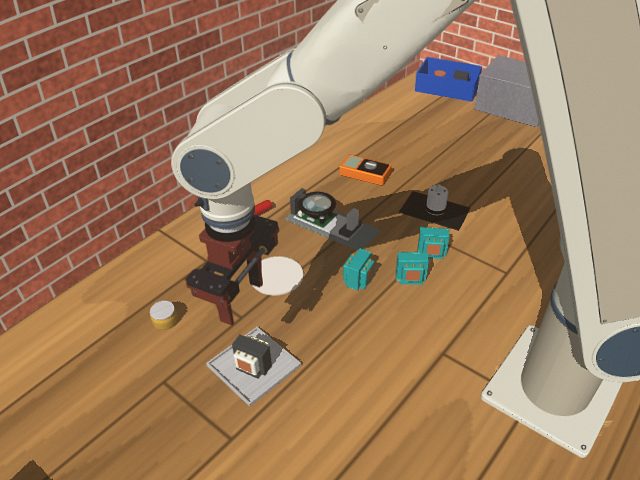

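The side view shows the transformer upright in the tray (252,355), the motor upright on the pad (437,200) and the board under the lens (315,207). The mat is empty, and the tin and multimeter have not moved. Handing in.

```bash
python3 -c "
from h import *
print(ctrl.close_job())"
```

```text
the job is handed in; nothing more can be done
None
```

The job is handed in after about 36 s of robot time, and the result has not come back. By my camera measurements the board is under the lens about 1.7 mm past centre and square to the stand, the transformer is within about 1 mm of the tray's middle, the motor stands mid-pad, and nothing else was touched.

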